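# Tighten the pan bearing lock ring with the two-pin spanner

### The job

Take the T-handled two-pin spanner from its stand, find the holes of the lock ring on the tilted camera base, set both prongs fully into two opposite ones, and only then tighten the ring clockwise until it comes up solid against its stop. Draw the spanner off and hang it back in the notches of its stand, upright as you found it. Touch the cradle, the camera base and the ring with nothing but the spanner, do not drop it, and leave the handset, the parts bin and the finished camera where they are.

Things in the scene. Friction and masses are not known exactly. Their poses are not given: they have to be found in the camera images.
- cradle: Fixed grey work cradle, base plate 220 x 190 x 10 mm, origin at the centre of its underside, z up. Uprights 92 mm high at y = +-82 mm carry a nest tilted 28 degrees about y, its face leaning to the cradle's -x side, roughly to the robot. Jaws clamp a round black camera base (140 mm across) in it, the lock ring on top. Jaws stand 75 mm from the ring's axis, 30 mm below its face, nothing above.
- ring_face: Centre of the outer face of the lock ring: steel collar 83 mm across, bore 39 mm, 12 mm thick, four 9 mm round through holes on a circle of 29 mm radius, 90 degrees apart. z points out of the face along the ring's axis. The frame is fixed to the cradle, at (-27.7, 0, 117.1) mm in it, and does not turn with the ring: where the holes stand around the axis differs each time; look or feel for them.
- lock_ring (a joint): How far the lock ring is tightened, in rad: 0 fully slack, grows clockwise seen from outside; it does not tell where the holes are. The ring turns against a steady friction of about 0.25 N m, stays where it is left (prongs resting on its face with under 5 N do not drag it), does not move along its axis, and comes up solid on a hard stop at 1.60. It starts between 0 and 0.4.
- spanner: Loose steel T-handled two-pin spanner, 0.34 to 0.48 kg, 108 mm long. Origin on the head's underside, midway between the prongs' roots; z up the stem, x along the cross bar and through both prongs. Head 78 x 18 mm, z 0 to 12 mm; stem 16 mm thick, 22 mm collar at z 12 to 20; cross bar 130 mm long (x), 16 wide (y), z 80 to 98 mm: grip it across its width. A half turn about z gives the same spanner.
- prong_a (a point): Tip of one prong, at (29, 0, -10) mm in the spanner's frame. Prongs are 7 mm in diameter and 10 mm long with 1.2 mm chamfered tips; fully engaged, the head's underside lies on the ring's face.
- prong_b (a point): Tip of the other prong: (-29, 0, -10) mm in the spanner's frame.
- stand: Fixed grey tool stand, base 140 (x) x 90 (y) x 8 mm, origin at the centre of its underside, z up. Two upright plates, 6 mm thick and 60 mm wide, at x = +-52 mm, each with an open-topped notch 23 mm wide in y (34 mm at the mouth), floor 108 mm and plate top 122.5 mm above the bench. The spanner hangs in them by its cross bar along x, its head between the plates.
- rest (a point): Where the spanner's origin lies when it hangs centred in the stand: 28 mm above the bench on the stand's axis; x along the stand's x, z up. Hanging properly, it may lie up to 8 mm off along x and 3 mm along y.
- handset: Bystander: loose black remote control, 180 x 46 x 20 mm, origin at the centre of its underside, long along its x.
- parts_bin: Bystander: loose blue open bin, 130 x 200 x 60 mm, origin at the centre of its underside.
- camera: Bystander: loose finished black camera on a round base, 128 mm across and about 125 mm high, origin at the centre of its underside.
Things that resemble listed ones, but are neither listed nor needed, are in the scene too. Of the things that look like the spanner, the largest one is meant.

How it is judged:
On the way, in this order (a step that is already met when the one before it is completed fails the run):
1. both prongs stand at least 6 mm deep in two opposite holes of the lock ring while it is still slack (below 1.0 rad) (z of each of prong_a, prong_b in the frame of ring_face below -0.006 m and distance between spanner and ring_face below 0.006 m and value of joint lock_ring below 1 rad), for 0.1 s.
2. the ring is up against its stop (1.54 rad or more) with both prongs still in its holes (value of joint lock_ring above 1.54 rad and z of each of prong_a, prong_b in the frame of ring_face below -0.004 m and distance between spanner and ring_face below 0.008 m), for 0.1 s.
At the end, for the whole second after the job is handed in: the lock ring stands at its stop (1.54 rad or more, stop at 1.60), and the spanner hangs at rest in both notches of its stand: within 4 mm of the hanging height, within 14 mm of the centre, upright within 0.1 rad (value of joint lock_ring above 1.54 rad and z of spanner in the frame of rest between -0.004 and 0.004 m and horizontal distance between spanner and rest below 0.014 m and angle between spanner's own z axis and vertical below 0.1 rad and linear speed of spanner below 0.02 m/s); the robot touches nothing.
It fails at once if the fingers or arm touch the cradle, camera base or ring with more than 3 N (contact force between any of the fingers, the arm and cradle above 3 N).
It fails at once if the spanner is dropped or knocked over (angle between spanner's own z axis and vertical above 1.2 rad).
It fails at once if the handset, the parts bin or the camera is moved by more than 25 mm (distance of any of handset, parts_bin, camera from where it was at the start of the episode above 0.025 m).
It also fails if it takes over 72 s, if anything falls off the work surface, if the arm or the gripper's body presses on something with over 40 N, if the wrist force passes 120 N, or if a joint passes its speed limit or range.

### The arm

A 6-joint arm with a two-finger parallel gripper is mounted at the origin on the work surface. World frame = base frame: x ahead of the robot, y to its left, z up, the work surface at z = 0. Lengths are in m, angles in rad, forces in N, time in s.
With the tool pointing down it reaches from about 0.35 to 0.775 m from the base axis. Payload 7.3 kg.
Tool frame: the origin (TCP) lies midway between the tips of the shut fingers; the grasp point (between the pads) lies manip.pinch_z behind it (manip.pinch_z is the distance from the TCP to the grasp point, in m); z points along the fingers, y is the line along which they close (so a half turn about z gives the same grasp; the last joint's range is limited). The gripper opens to 92 mm and grips with 3 to 60 N. Pads are 19 mm wide; open, the fingers measure 130 mm over their backs; the gripper's body (75 mm by 190 mm) begins 47 mm behind the grasp point.
Start: joints at [-1.492, 0.342, 1.524, -0, 1.275, -0.146], TCP at [0.117, -0.512, 0.227] pointing down, gripper open.
Joint ranges: [-2.53, 2.53], [-0.77, 2.02], [0.04, 2.7], [-1, 4.14], [0.28, 2.66], [-3.11, 3.11]. Speed limits (rad/s): [2.57, 2.57, 3.14, 3.14, 3.14, 3.14].

### API

Orientations are given as [roll, pitch, yaw] about the fixed x, y, z axes, in that order (R = Rz(yaw) Ry(pitch) Rx(roll)).
In Python, from plant import telemetry, optics, workorder, manip gives the robot as it stands. The module is installed in compiled form; this text tells all that it offers.
- The arm moves only by the tool arm_command, never from a script. Its argument "series" is a list of rows, each a list of 3 entries, a list of its own where there are three numbers: the finger opening in mm, from 0 to 91.8, then the shift along the world's x, y, z in mm, then the turn, a rotation vector about the world's x, y, z in degrees. A call has 1 to 12 rows; each row shifts and turns the commanded pose from where the row before left it; what a row does not reach is not made up. A row lasts 1/8 s, in which the tool goes at most 62.5 mm and 10.7 degrees, less where a joint would pass 70% of its speed; a pose out of reach is approached as far as the arm can. A call with a gripper value outside its range is refused whole. The fingers move at their own pace and stop on an object; "force" is the grip in N (left out, the last holds). Time passes only in rows, so rows that do not move let the fingers close. It gives the time, the measured TCP pose, the force, the opening and the grip force at its end, in the units of the state.
- telemetry.get_state(): the state, without advancing time (a new reading comes with each control period).
- optics.capture(name): name is "scene" or "top" or "wrist"; returns the picture (400x640x3 uint8, red, green, blue); there is no depth.
- optics.get_calibration(name): a dict with "fx", "fy", "cx", "cy" (pixels), "R" (3x3) and "t" (3): a world point X has camera coordinates R X + t. Camera axes: x right, y down, z forward; pixel columns grow to the right and rows downward; lengths in m; the calibration is good to about 2 mm. A picture is of the moment at which its call begins: read the wrist's pose just before it. get_calibration takes no time and is no camera call; for the wrist camera it gives the pose at the moment of the call.
- workorder.finish_job(): hands the job in; it is judged then, once.
The state is a dict: "t": time; "qpos": joint angles; "qd": joint speeds; "joint_torque": joint torques, N m; "tcp_pos": TCP position; "tool_rot": TCP orientation; "wrist_force": force on the tool from outside, world axes, zero at the start; "torque": the same for the moment, N m; "grip_width": finger opening in m; "finger_force": force on a finger pad.
Only numpy, scipy, OpenCV 4.12 (cv2) and the standard library are available. Lean on these libraries where they do the work, as an engineer would, in place of code of your own. Each camera call takes 0.05 s, during which the arm holds its last target. There are 200 camera calls.

## Working session

There is one attempt and no reset: what is moved stays moved. The work goes in short steps, Python scripts to look and compute and a tool call to move; the robot and the scene stay as the last step left them, time stands still between calls to the robot, and variables do not carry over. Pictures are saved under pics/ and viewed, at most 10 in all, crops included, and the job is handed in when it is done.

Besides the shell and the picture viewer there is one more tool, called after "Request:" as a command line: name --argument value ..., lists and objects as JSON in quotes. arm_command: Moves the arm, as the interface text tells. Its arguments: {"type":"object","properties":{"series":{"type":"array","items":{"type":"array"}},"force":{"type":"number"}},"required":["series"]}

```bash
mkdir -p pics; cat > h.py <<'E'
import numpy as np,cv2
from plant import telemetry,optics,workorder,manip
from scipy.spatial.transform import Rotation as Ro
def cap(n,f,crop=None,s=1):
    im=optics.capture(n)[:,:,::-1]
    if crop: x0,y0,x1,y1=crop; im=im[y0:y1,x0:x1]
    im=cv2.resize(im,None,fx=s,fy=s,interpolation=cv2.INTER_CUBIC) if s!=1 else im
    cv2.imwrite('pics/'+f,np.ascontiguousarray(im))
def cal(n):
    c=optics.get_calibration(n); return {k:np.array(v) for k,v in c.items()}
def proj(c,X):
    p=np.atleast_2d(X)@c['R'].T+c['t']; return np.c_[c['fx']*p[:,0]/p[:,2]+c['cx'],c['fy']*p[:,1]/p[:,2]+c['cy']]
def onz(c,uv,z):
    d=c['R'].T@np.array([(uv[0]-c['cx'])/c['fx'],(uv[1]-c['cy'])/c['fy'],1]); o=-c['R'].T@c['t']
    return o+d*(z-o[2])/d[2]
E
python3 - <<'E'
from h import *
cap('top','top0.png'); cap('scene','scene0.png')
print(telemetry.get_state(),manip.pinch_z)
for n in('top','scene','wrist'):
  c=cal(n);print(n,c['fx'],-c['R'].T@c['t'],c['R'].round(3).tolist())
E
```

```text
{'t': 0.1, 'qpos': array([-1.49199840e+00,  3.42624274e-01,  1.52490102e+00, -1.19486910e-05,
        1.27540526e+00, -1.45990416e-01]), 'qd': array([-0.0001101 , -0.00208051, -0.00333154,  0.00070781,  0.00168214,
        0.00088783]), 'joint_torque': array([ 1.50354601e-03, -4.32006204e+01, -2.44693494e+01,  7.19639333e-02,
        5.26201911e-02, -4.28457508e-05]), 'tcp_pos': array([ 0.1170172 , -0.51142757,  0.22613654]), 'tool_rot': array([-3.14026732e+00, -1.83323040e-04,  2.24791705e-01]), 'wrist_force': array([-0.3308155 ,  0.05853247, -0.02711963]), 'torque': array([ 0.03469953, -0.0174675 ,  0.04448551]), 'finger_force': 0.0, 'grip_width': 0.09174739055619258} 0.0188
top 490.4602001071338 [0.35929121 0.00454197 1.48068013] [[0.015, -1.0, 0.019], [-0.984, -0.018, -0.176], [0.176, -0.017, -0.984]]
scene 478.29974494968485 [ 1.10437801 -0.62890081  1.1232188 ] [[0.76, 0.65, 0.005], [0.514, -0.597, -0.615], [-0.397, 0.47, -0.788]]
wrist 284.60080843614054 [ 0.190585   -0.49383326  0.38471232] [[0.223, -0.975, -0.002], [-0.935, -0.215, 0.284], [-0.277, -0.062, -0.959]]
```

View pics/top0.png

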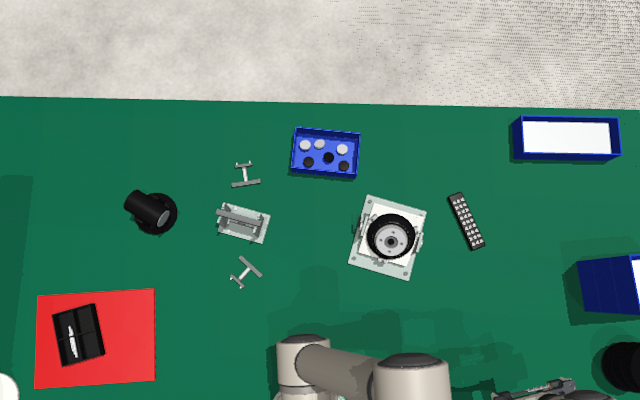

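View pics/scene0.png

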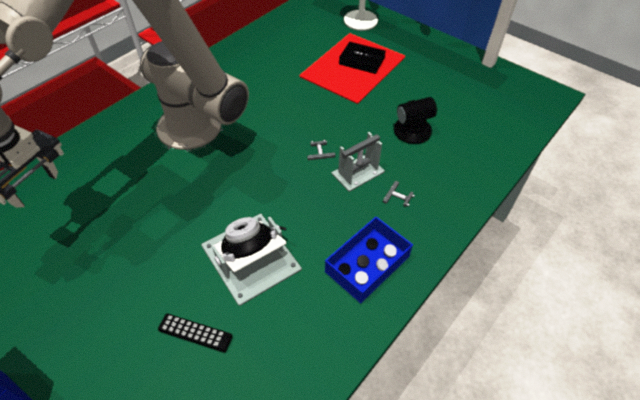

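The top view shows the stand with the spanner at about (243,222) and the cradle at (388,238). The smaller lookalikes lie loose at (245,175) and (246,271). I'll enlarge the stand and cradle in both views.

```bash
python3 - <<'E'
from h import *
t=cv2.imread('pics/top0.png');s=cv2.imread('pics/scene0.png')
def cr(im,x,y,w=80,h=60): return cv2.resize(im[y:y+h,x:x+w],(400,300),interpolation=cv2.INTER_CUBIC)
a=np.vstack([np.hstack([cr(t,205,192),cr(t,340,190,100,75) ]),np.hstack([cr(s,320,128),cr(s,195,205,108,81)])])
cv2.imwrite('pics/m1.png',a)
b=np.hstack([])
E
```

```text
Traceback (most recent call last):
ValueError: need at least one array to concatenate
```

View pics/m1.png

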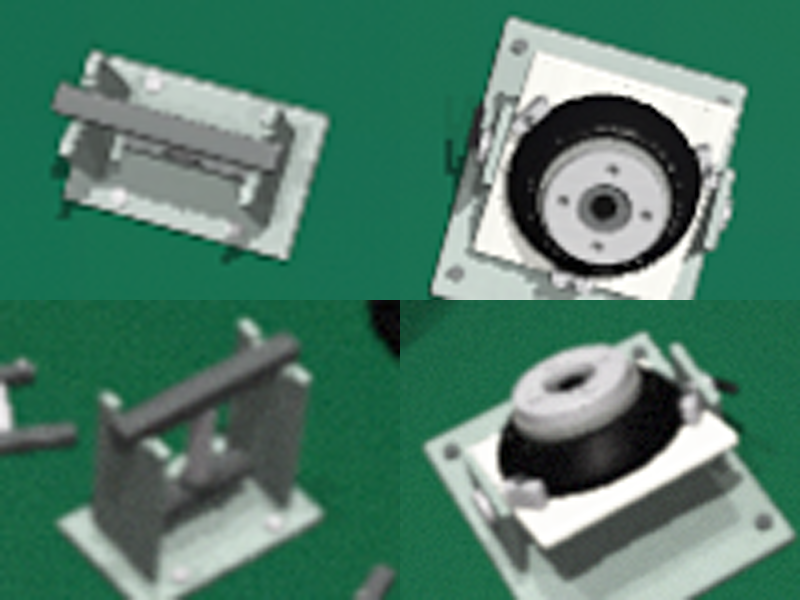

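The enlargement shows the bar ends of the hung spanner, the corners of both bases, and four holes around the ring centre at crop (205,207). I'll fit the poses from these.

```bash
cat >> h.py <<'E'
def Rr(yaw): return Ro.from_euler('z',yaw).as_matrix()@Ro.from_euler('y',np.radians(-28)).as_matrix()
E
python3 - <<'E'
from h import *
from scipy.optimize import least_squares as ls
c=cal('top')
P=lambda x,y,ox,oy,s:np.array([ox+(x+.5)/s-.5,oy+(y+.5)/s-.5])
S=[P(*p,205,192,5) for p in [(95,52),(328,118),(288,260),(68,202)]]
B=[P(*p,205,192,5) for p in [(57,98),(280,156)]]
for p in S: print('stand corner',onz(c,p,.008).round(4))
b=[onz(c,p,.126) for p in B]
print('bar',np.round(b,4),'mid',np.mean(b,0).round(4),'len',np.linalg.norm(b[0]-b[1]),'yaw',np.degrees(np.arctan2(*(b[0]-b[1])[[1,0]])))
sc=np.array([onz(c,p,.008) for p in S]);print('stand mid',sc.mean(0),'sides',[np.linalg.norm(sc[i]-sc[i-1]).round(4) for i in range(4)], 'yaw',np.degrees(np.arctan2(*(sc[0]-sc[1]+sc[3]-sc[2])[[1,0]])))
C=[P(*p,340,190,4) for p in [(110,18),(345,87),(32,292)]]
H=[P(*p,340,190,4) for p in [(213,170),(163,201),(198,246),(246,215)]]
for p in C: print('cradle corner',onz(c,p,.010).round(4))
# corners image top-left = +x,+y ; top right=+x,-y ; bottom-left=-x,+y
L=np.array([[.11,.095,.01],[.11,-.095,.01],[-.11,.095,.01]])
def model(q):
    T=np.array([q[0],q[1],0]);R=Ro.from_euler('z',q[2]).as_matrix()
    cor=L@R.T+T; rc=R@[-.0277,0,.1171]+T
    a=q[3]+np.array([0,1,2,3])*np.pi/2
    h=rc+(Rr(q[2])@(.029*np.c_[np.cos(a),np.sin(a),0*a].T)).T
    return np.vstack([proj(c,cor),proj(c,h)])
r=ls(lambda q:(model(q)-np.array(C+H)).ravel(),[.4,-.1,-.2,0.])
print('cradle',r.x,np.degrees(r.x[2:]),'res',r.fun.reshape(-1,2).round(2).tolist())
q=r.x;print('ring centre',Ro.from_euler('z',q[2]).as_matrix()@[-.0277,0,.1171]+[q[0],q[1],0],'n',Rr(q[2])[:,2])
E
```

```text
stand corner [0.6251 0.2695 0.008 ]
stand corner [0.587  0.1267 0.008 ]
stand corner [0.5004 0.1479 0.008 ]
stand corner [0.5331 0.2812 0.008 ]
bar [[0.5774 0.2681 0.126 ]
 [0.5469 0.1429 0.126 ]] mid [0.5621 0.2055 0.126 ] len 0.1288684765148222 yaw 76.32051608893573
stand mid [0.56139241 0.20630287 0.008     ] sides [np.float64(0.0927), np.float64(0.1478), np.float64(0.0892), np.float64(0.1373)] yaw 75.59882254681285
cradle corner [ 0.6572 -0.1678  0.01  ]
cradle corner [ 0.6068 -0.3473  0.01  ]
cradle corner [ 0.4475 -0.1089  0.01  ]
cradle [ 0.52748026 -0.22874815 -0.27081178  0.12512812] [-15.51637219   7.16931342] res [[-0.39, -0.55], [0.77, -0.39], [-0.36, 0.18], [-0.13, 0.08], [0.18, 0.19], [-0.12, 0.18], [0.07, 0.2]]
ring centre [ 0.50078982 -0.22133802  0.1171    ] n [-0.45236123  0.12559008  0.88294759]
```

Fits agree with the known sizes to within about 2 mm. On the way to the stand I'll stop over the ring and look with the wrist camera.

Request:
arm_command --series '[[91.8,[38,29,8],[0,0,0]],[91.8,[38,29,8],[0,0,0]],[91.8,[38,29,8],[0,0,0]],[91.8,[38,29,8],[0,0,0]],[91.8,[38,29,8],[0,0,0]],[91.8,[38,29,8],[0,0,0]],[91.8,[38,29,8],[0,0,0]],[91.8,[38,29,8],[0,0,0]],[91.8,[38,29,8],[0,0,0]],[91.8,[38,29,0],[0,0,0]],[91.8,[0,0,0],[0,0,0]],[91.8,[0,0,0],[0,0,0]]]'

```text
t: 1.6
tcp_pos: [0.4965, -0.2219, 0.2982]
tool_rot: [-3.141, 0.001, 0.225]
wrist_force: [-0.4, -0.5, 0.1]
grip_width: 0.0916
finger_force: 0.0
```

```bash
python3 - <<'E'
from h import *
c=cal('wrist'); im=optics.capture('wrist')
cv2.imwrite('pics/w0full.png',np.ascontiguousarray(im[:,:,::-1]))
np.savez('w0.npz',**c)
q=[0.52748,-0.22875,-0.27081]
rc=np.array([.50079,-.22134,.1171]);u,v=proj(c,rc)[0];print(u,v,telemetry.get_state()['tcp_pos'])
x0,y0=int(u)-90,int(v)-70
print(x0,y0)
x0=max(0,min(640-180,x0));y0=max(0,min(400-140,y0));print(x0,y0)
cv2.imwrite('pics/w0.png',cv2.resize(np.ascontiguousarray(im[y0:y0+140,x0:x0+180,::-1]),(720,560),interpolation=cv2.INTER_CUBIC))
E
```

```text
321.2328518834206 174.04734552540066 [ 0.49628579 -0.22231271  0.29842091]
231 104
231 104
```

View pics/w0.png

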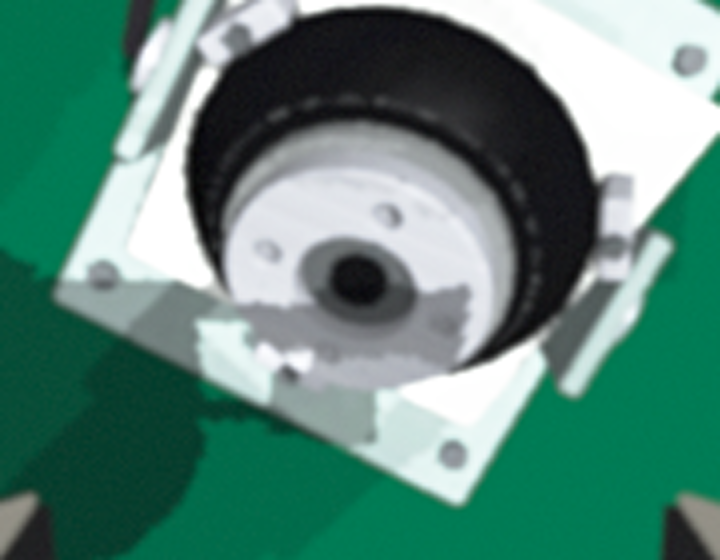

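Wrist view: the holes are at crop (388,215), (268,250), (444,318) and (331,350), with the bore near (357,282). The lower base corners are at (55,297) and (460,505). Now I'll fit this jointly with the top view.

```bash
python3 - <<'E'
from h import *
from scipy.optimize import least_squares as ls
ct=cal('top');cw=dict(np.load('w0.npz'))
P=lambda x,y,ox,oy,s:np.array([ox+(x+.5)/s-.5,oy+(y+.5)/s-.5])
HT=np.array([P(*p,340,190,4) for p in [(213,170),(163,201),(198,246),(246,215)]])
CT=np.array([P(*p,340,190,4) for p in [(110,18),(345,87),(32,292)]])
HW=np.array([P(*p,231,104,4) for p in [(388,215),(268,250),(331,350),(444,318)]])
CW=np.array([P(*p,231,104,4) for p in [(55,297),(460,505)]])
L=np.array([[.11,.095,.01],[.11,-.095,.01],[-.11,.095,.01],[-.11,-.095,.01]])
def pts(q):
    T=np.array([q[0],q[1],0]);R=Ro.from_euler('z',q[2]).as_matrix();rc=R@[-.0277,0,.1171]+T
    a=q[3]+np.arange(4)*np.pi/2
    return L@R.T+T,rc+.029*np.c_[np.cos(a),np.sin(a),0*a]@Rr(q[2]).T,rc
def F(q,t,w):
    c,h,_=pts(q);o=[]
    if t:o+=[proj(ct,c[:3])-CT,proj(ct,h)-HT]
    if w:o+=[proj(cw,c[2:])-CW,proj(cw,h)-HW]
    return np.vstack(o).ravel()
for t,w in((1,0),(0,1),(1,1)):
    r=ls(F,[.527,-.229,-.27,.125],args=(t,w));print(t,w,r.x.round(4),np.degrees(r.x[2:]).round(2),'rc',pts(r.x)[2].round(4),np.abs(r.fun).max().round(2))
    print(r.fun.reshape(-1,2).round(1).tolist())
E
```

```text
1 0 [ 0.5275 -0.2287 -0.2708  0.1251] [-15.52   7.17] rc [ 0.5008 -0.2213  0.1171] 0.77
[[-0.4, -0.5], [0.8, -0.4], [-0.4, 0.2], [-0.1, 0.1], [0.2, 0.2], [-0.1, 0.2], [0.1, 0.2]]
0 1 [ 0.5259 -0.2275 -0.27    0.137 ] [-15.47   7.85] rc [ 0.4992 -0.2201  0.1171] 0.82
[[-0.8, -0.3], [0.6, -0.1], [-0.2, -0.5], [0.1, 0.0], [-0.1, 0.2], [0.4, 0.7]]
1 1 [ 0.5262 -0.2278 -0.2723  0.1372] [-15.6    7.86] rc [ 0.4995 -0.2204  0.1171] 0.73
[[-0.6, -0.2], [0.5, 0.1], [-0.7, 0.5], [-0.6, 0.5], [-0.2, 0.7], [-0.4, 0.6], [-0.3, 0.5], [-0.7, -0.6], [0.6, -0.2], [0.1, -0.7], [0.4, -0.2], [0.1, -0.0], [0.6, 0.6]]
```

Request:
arm_command --series '[[70,[6.6,42.8,0],[0,0,6.3]],[70,[6.6,42.8,0],[0,0,6.3]],[70,[6.6,42.8,0],[0,0,6.3]],[70,[6.6,42.8,0],[0,0,6.3]],[70,[6.6,42.8,0],[0,0,6.3]],[70,[6.6,42.8,-10],[0,0,6.3]],[70,[6.6,42.8,-15],[0,0,6.3]],[70,[6.6,42.8,-15],[0,0,6.3]],[70,[6.6,42.8,-15],[0,0,6.3]],[70,[6.3,43.1,-15],[0,0,6.3]],[70,[0,0,0],[0,0,0]],[70,[0,0,0],[0,0,0]]]'

```text
t: 3.15
tcp_pos: [0.5629, 0.205, 0.229]
tool_rot: [3.141, 0.001, 1.322]
wrist_force: [0.1, 0.1, 1.5]
grip_width: 0.0702
finger_force: 0.0
```

```bash
python3 - <<'E'
from h import *
s=telemetry.get_state();print(s['tcp_pos'],np.degrees(s['tool_rot']))
c=cal('wrist'); im=optics.capture('wrist')
np.savez('w1.npz',**c)
print(proj(c,[[.562,.206,.126],[.562+.065*.242,.206+.065*.97,.126],[.562-.065*.242,.206-.065*.97,.126]]))
cv2.imwrite('pics/w1.png',np.ascontiguousarray(im[:,:,::-1]))
E
```

```text
[0.56287303 0.20504992 0.2289567 ] [1.79985749e+02 3.27087130e-02 7.57620142e+01]
[[320.22690585 196.31598083]
 [319.98935889 126.41735404]
 [320.43437039 257.36279722]]
```

View pics/w1.png

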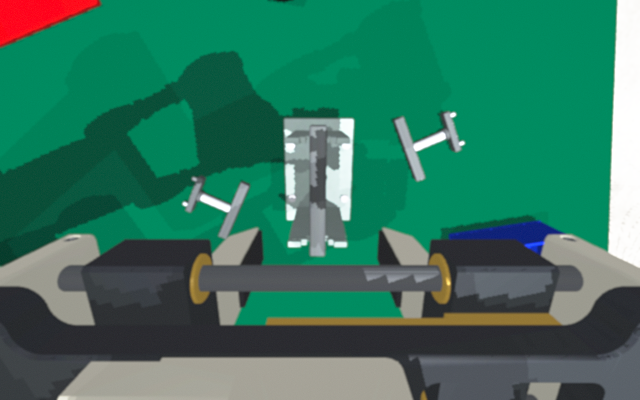

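The bar lies straight along the tool axis, with its ends at (318,126) and (318,255), about 1.5 mm off laterally. I'll correct that, go down and grip.

Request:
arm_command --force 55 --series '[[70,[-1.5,1,-30],[0,0,0]],[70,[0,0,-40],[0,0,0]],[70,[0,0,-30],[0,0,0]],[70,[0,0,-20],[0,0,0]],[70,[0,0,-10],[0,0,0]],[70,[0,0,0],[0,0,0]],[14,[0,0,0],[0,0,0]],[14,[0,0,0],[0,0,0]],[14,[0,0,0],[0,0,0]],[14,[0,0,0],[0,0,0]],[14,[0,0,0],[0,0,0]],[14,[0,0,0],[0,0,0]]]'

```text
t: 4.7
tcp_pos: [0.5611, 0.2076, 0.0987]
tool_rot: [-3.141, 0.0, 1.324]
wrist_force: [-3.5, 2.0, 2.5]
grip_width: 0.0163
finger_force: 3.3
```

Request:
arm_command --series '[[12,[0,0,0],[0,0,0]],[12,[0,0,0],[0,0,0]],[12,[0,0,10],[0,0,0]],[12,[0,0,20],[0,0,0]],[12,[0,0,30],[0,0,0]],[12,[0,0,40],[0,0,0]],[12,[0,0,40],[0,0,0]],[12,[0,0,30],[0,0,0]],[12,[0,0,0],[0,0,0]],[12,[0,0,0],[0,0,0]]]'

```text
t: 5.95
tcp_pos: [0.5605, 0.2073, 0.267]
tool_rot: [-3.139, 0.001, 1.324]
wrist_force: [-0.4, 0.4, -4.6]
grip_width: 0.0156
finger_force: 55.0
```

```bash
cat >> h.py <<'E'
RC=np.array([.500,-.2207,.1171]);YAW=np.radians(-15.55);RF=Rr(YAW);GZ=.0707
def tool_target(depth,ph,off=(0,0),gx=0.):
    """tool pose for spanner origin at height 'depth' above ring face, spanner x at angle ph (deg) in ring frame; gx: spanner origin along tool x from TCP"""
    a=np.radians(ph);x=RF@[np.cos(a),np.sin(a),0];z=RF[:,2]
    R=np.c_[x,-np.cross(z,x),-z]   # tool x=spanner x, tool z=-spanner z
    o=RC+RF@[off[0],off[1],depth]
    return o+z*GZ-x*gx,R
def delta(p,R):
    s=telemetry.get_state();Rc=Ro.from_euler('xyz',s['tool_rot']).as_matrix()
    return (1000*(p-s['tcp_pos'])).round(1),np.degrees(Ro.from_matrix(R@Rc.T).as_rotvec()).round(2)
E
python3 - <<'E'
from h import *
s=telemetry.get_state();print(s)
print(delta(*tool_target(.06,97.7)))
# side-on check: lengthwise position of spanner: top & scene & predicted
T=s['tcp_pos'];R=Ro.from_euler('xyz',s['tool_rot']).as_matrix()
im=optics.capture('top')
o=T-np.array([0,0,GZ]);x=R[:,0]
c=cal('top');b=proj(c,[o+[0,0,.098]+x*.065,o+[0,0,.098]-x*.065]);print(b)
u,v=b.mean(0).astype(int);print(u-40,v-30)
A=cv2.resize(im[v-30:v+30,u-40:u+40,::-1],(400,300),interpolation=cv2.INTER_CUBIC)
im=optics.capture('scene');c=cal('scene')
hp=[o+x*.039,o-x*.039,o+x*.029-[0,0,.01],o-x*.029-[0,0,.01],o+x*.065+[0,0,.089],o-x*.065+[0,0,.089]];b=proj(c,hp);print(b.round(1))
u,v=b.mean(0).astype(int);print(u-40,v-30)
B=cv2.resize(im[v-30:v+30,u-40:u+40,::-1],(800,600),interpolation=cv2.INTER_CUBIC)
for p in b: cv2.circle(B,tuple(int(q) for q in ((p-[u-40,v-30]+.5)*10)),3,(0,0,255),1)
cv2.imwrite('pics/m2.png',B);cv2.imwrite('pics/m2top.png',A)
E
```

```text
{'t': 5.95, 'qpos': array([ 2.26070022e-01,  4.55142297e-01,  1.23799512e+00, -1.29928606e-04,
        1.45128540e+00,  4.72553634e-01]), 'qd': array([ 0.00087905,  0.01490158,  0.01180978,  0.00111352,  0.00251572,
       -0.00051361]), 'joint_torque': array([ 3.99328570e-02, -5.46985996e+01, -2.86299652e+01,  8.98940465e-02,
       -1.95111061e-02,  7.29101594e-04]), 'tcp_pos': array([0.56051098, 0.20727116, 0.26701099]), 'tool_rot': array([-3.13913134e+00,  1.40300760e-03,  1.32433012e+00]), 'wrist_force': array([-0.3961998 ,  0.43540035, -4.55962876]), 'torque': array([-0.01977658, -0.04394981,  0.04874565]), 'finger_force': 54.9687372520566, 'grip_width': 0.01562628016298232}
(array([-119.6, -411.5,  -34.5]), array([ -8.92, -26.69,   6.17]))
[[202.23411828 200.44601647]
 [253.29032381 214.11723211]]
187 177
[[373.7 120.6]
 [352.  131.7]
 [370.7 124.6]
 [354.6 132.9]
 [384.3  92.3]
 [346.1 110.8]]
323 88
```

View pics/m2.png

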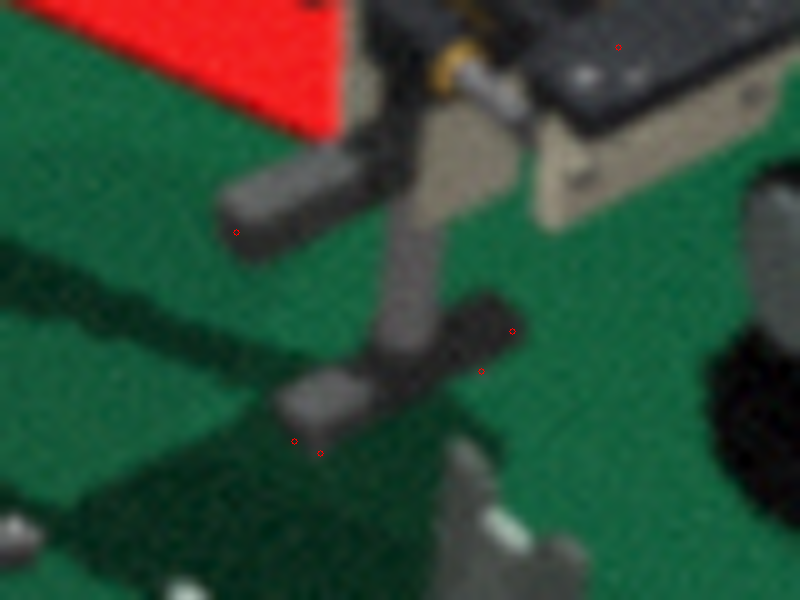

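Predicted marks match the held spanner within about 1 px, so it hangs straight and is centred in the grip. Going to 60 mm off the ring face, aligned with one hole pair.

Request:
arm_command --series '[[12,[-12,-41,-3.4],[-0.9,-2.7,0.6]],[12,[-12,-41,-3.4],[-0.9,-2.7,0.6]],[12,[-12,-41,-3.4],[-0.9,-2.7,0.6]],[12,[-12,-41,-3.4],[-0.9,-2.7,0.6]],[12,[-12,-41,-3.4],[-0.9,-2.7,0.6]],[12,[-12,-41,-3.4],[-0.9,-2.7,0.6]],[12,[-12,-41,-3.4],[-0.9,-2.7,0.6]],[12,[-12,-41,-3.4],[-0.9,-2.7,0.6]],[12,[-12,-41,-3.4],[-0.9,-2.7,0.6]],[12,[-12,-41,-3.4],[-0.9,-2.7,0.6]],[12,[0,0,0],[0,0,0]],[12,[0,0,0],[0,0,0]]]'

```text
t: 7.55
tcp_pos: [0.4406, -0.202, 0.2338]
tool_rot: [2.651, 0.06, 1.415]
wrist_force: [1.4, -0.2, -4.7]
grip_width: 0.0159
finger_force: 55.0
```

```bash
python3 - <<'E'
from h import *
s=telemetry.get_state();print(s['qpos'],s['wrist_force'],s['torque'])
print(delta(*tool_target(.06,97.7)));print(delta(*tool_target(.02,97.7)))
E
```

```text
[-0.73158683  0.02335746  2.0229433   0.34650334  0.67631477 -0.8162224 ] [ 1.37854577 -0.21954091 -4.73872902] [0.19782419 0.55201609 0.03514994]
(array([ 0.3, -2.2, -1.3]), array([-0.14,  0.36,  0.16]))
(array([ 18.4,  -7.2, -36.6]), array([-0.14,  0.36,  0.16]))
```

Request:
arm_command --series '[[12,[6,-2.4,-12],[0,0.36,0.16]],[12,[6,-2.4,-12],[-0.14,0,0]],[12,[6,-2.4,-12],[0,0,0]],[12,[0.4,0,-0.6],[0,0,0]],[12,[0,0,0],[0,0,0]],[12,[0,0,0],[0,0,0]]]'

```text
t: 8.3
tcp_pos: [0.4598, -0.2097, 0.1986]
tool_rot: [2.654, 0.065, 1.419]
wrist_force: [-0.6, 0.2, -4.4]
grip_width: 0.0157
finger_force: 55.0
```

```bash
python3 - <<'E'
from h import *
s=telemetry.get_state();print(s['wrist_force'],s['torque'])
print(delta(*tool_target(.02,97.7)));print(delta(*tool_target(.009,97.7)))
T=s['tcp_pos'];R=Ro.from_euler('xyz',s['tool_rot']).as_matrix()
o=T+R[:,2]*GZ;x=R[:,0];z=-R[:,2];y=np.cross(z,x)
im=optics.capture('scene');c=cal('scene')
hp=[o+x*.029-z*.01,o-x*.029-z*.01]+[o+i*x*.039+j*y*.009 for i in(1,-1) for j in (1,-1)]
a=np.radians(7.7)+np.arange(4)*np.pi/2
rh=RC+.029*np.c_[np.cos(a),np.sin(a),0*a]@RF.T
a=np.arange(0,6.28,.15); rim=RC+.0415*np.c_[np.cos(a),np.sin(a),0*a]@RF.T
u,v=proj(c,RC)[0].astype(int)-[40,35];print(u,v)
B=cv2.resize(im[v:v+60,u:u+80,::-1],(800,600),interpolation=cv2.INTER_CUBIC)
for P,k in((hp,(0,0,255)),(rh,(0,255,0)),(rim,(255,128,0))):
  for p in proj(c,P): cv2.circle(B,tuple(int(q) for q in ((p-[u,v]+.5)*10)),3,k,1)
cv2.imwrite('pics/m3.png',B)
E
```

```text
[-0.59433528  0.20670089 -4.42423234] [ 0.15130078  0.5506001  -0.04037789]
(array([-0.8,  0.4, -1.4]), array([ 0.14,  0.15, -0.06]))
(array([  4.2,  -0.9, -11.1]), array([ 0.14,  0.15, -0.06]))
200 190
```

View pics/m3.png

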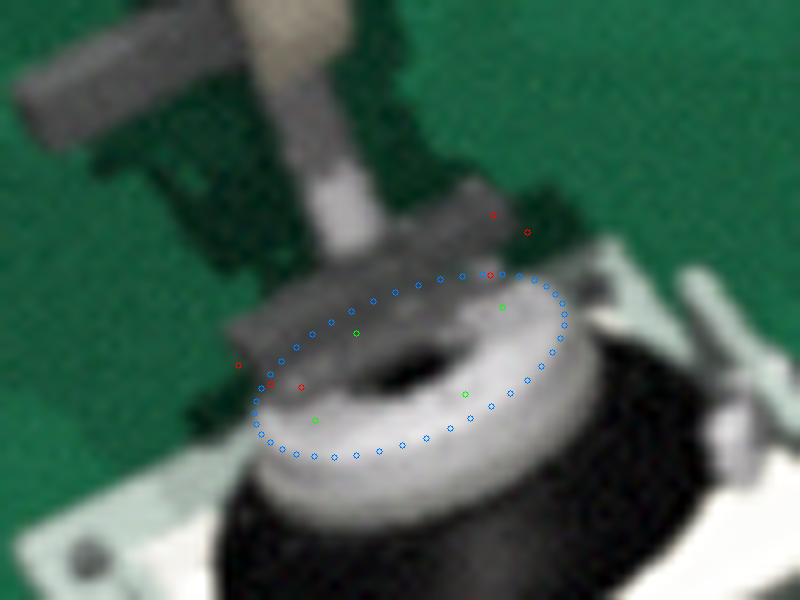

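Scene overlay: the ring rim matches the fitted outline, and the head ends are within 1 px of prediction. Now lowering gently and watching the force.

Request:
arm_command --series '[[12,[1.6,-0.4,-4.6],[0.14,0.15,0]],[12,[1.6,-0.4,-4.6],[0,0,0]],[12,[0.45,-0.13,-0.88],[0,0,0]],[12,[0.45,-0.13,-0.88],[0,0,0]],[12,[0,0,0],[0,0,0]]]'

```text
t: 8.98
tcp_pos: [0.4638, -0.2108, 0.1871]
tool_rot: [2.657, 0.063, 1.419]
wrist_force: [-1.1, 0.6, -4.6]
grip_width: 0.0157
finger_force: 55.0
```

```bash
cat >> h.py <<'E'
def rel(gx=0.):
    s=telemetry.get_state();R=Ro.from_euler('xyz',s['tool_rot']).as_matrix()
    o=s['tcp_pos']+R[:,2]*GZ+R[:,0]*gx;l=RF.T@(o-RC);x=RF.T@R[:,0];tz=RF.T@R[:,2]
    w=s['wrist_force']-np.array([.2,0,-4.5])
    print('t',round(s['t'],2),'off mm',(1000*l).round(2),'ph',np.degrees(np.arctan2(x[1],x[0])).round(2),'tilt',np.degrees([x[2],tz[0],tz[1]]).round(2),'F ring',(RF.T@w).round(1),'tq ring',(RF.T@s['torque']).round(2),'q6',s['qpos'][5].round(3))
E
python3 -c "
from h import *
rel()"
```

```text
t 8.97 off mm [-0.33 -0.12  8.78] ph 97.74 tilt [ 0.05 -0.04  0.04] F ring [-1.3  0.2  0.6] tq ring [ 0.05  0.6  -0.01] q6 -0.859
```

Request:
arm_command --series '[[12,[0.45,-0.13,-0.88],[0,0,0]],[12,[0.45,-0.13,-0.88],[0,0,0]],[12,[0,0,0],[0,0,0]]]'

```text
t: 9.35
tcp_pos: [0.4646, -0.211, 0.1853]
tool_rot: [2.657, 0.063, 1.419]
wrist_force: [0.2, -0.1, -4.6]
grip_width: 0.0156
finger_force: 55.0
```

```bash
python3 -c "
from h import *
rel()"
```

```text
t 9.35 off mm [-0.41 -0.08  6.77] ph 97.74 tilt [ 0.05 -0.05  0.04] F ring [-0.1 -0.1 -0.1] tq ring [-0.03  0.57 -0.  ] q6 -0.862
```

Request:
arm_command --series '[[12,[0.45,-0.13,-0.88],[0,0,0]],[12,[0.45,-0.13,-0.88],[0,0,0]],[12,[0.45,-0.13,-0.88],[0,0,0]],[12,[0,0,0],[0,0,0]]]'

```text
t: 9.85
tcp_pos: [0.466, -0.2114, 0.1827]
tool_rot: [2.657, 0.062, 1.419]
wrist_force: [-0.2, 0.6, -3.2]
grip_width: 0.0155
finger_force: 55.0
```

```bash
python3 -c "
from h import *
rel()"
```

```text
t 9.85 off mm [-0.39 -0.11  3.76] ph 97.74 tilt [ 0.05 -0.05  0.04] F ring [0.2 0.4 1.4] tq ring [ 0.01  0.57 -0.01] q6 -0.865
```

Request:
arm_command --series '[[12,[0.45,-0.13,-0.88],[0,0,0]],[12,[0,0,0],[0,0,0]]]'

```text
t: 10.1
tcp_pos: [0.4664, -0.2115, 0.1818]
tool_rot: [2.657, 0.063, 1.419]
wrist_force: [-0.1, 0.4, -3.7]
grip_width: 0.0152
finger_force: 55.0
```

```bash
python3 -c "
from h import *
rel()"
```

```text
t 10.1 off mm [-0.38 -0.1   2.79] ph 97.74 tilt [ 0.05 -0.04  0.04] F ring [0.  0.3 0.8] tq ring [0.01 0.55 0.  ] q6 -0.866
```

Request:
arm_command --series '[[12,[0.45,-0.13,-0.88],[0,0,0]],[12,[0.45,-0.13,-0.88],[0,0,0]],[12,[0,0,0],[0,0,0]]]'

```text
t: 10.48
tcp_pos: [0.4673, -0.2118, 0.18]
tool_rot: [2.657, 0.062, 1.419]
wrist_force: [-0.1, 0.1, -4.0]
grip_width: 0.0154
finger_force: 55.0
```

```bash
python3 -c "
from h import *
rel()"
```

```text
t 10.47 off mm [-0.42 -0.11  0.75] ph 97.74 tilt [ 0.05 -0.05  0.04] F ring [ 0.  -0.   0.6] tq ring [-0.01  0.56 -0.01] q6 -0.868
```

Request:
arm_command --series '[[12,[0.45,-0.13,-0.88],[0,0,0]],[12,[0.25,-0.07,-0.44],[0,0,0]],[12,[0,0,0],[0,0,0]]]'

```text
t: 10.85
tcp_pos: [0.4679, -0.212, 0.1796]
tool_rot: [2.656, 0.063, 1.419]
wrist_force: [-7.8, 2.5, 5.9]
grip_width: 0.0157
finger_force: 55.0
```

```bash
python3 -c "
from h import *
rel()"
```

```text
t 10.85 off mm [ 0.01 -0.15  0.11] ph 97.77 tilt [0.03 0.01 0.03] F ring [-2.5  0.2 13.1] tq ring [-0.    1.09 -0.01] q6 -0.87
```

Seated: the head meets the face at nominal depth 0.1 mm with 13 N. I'll ease off slightly and start turning clockwise.

Request:
arm_command --series '[[12,[-0.2,0.06,0.4],[0,0,0]],[12,[0,0,0],[0,0,0]],[12,[0,0,0],[1.36,-0.38,-2.65]],[12,[0,0,0],[2.26,-0.63,-4.42]],[12,[0,0,0],[2.26,-0.63,-4.42]],[12,[0,0,0],[2.26,-0.63,-4.42]],[12,[0,0,0],[2.26,-0.63,-4.42]]]'

```text
t: 11.72
tcp_pos: [0.4678, -0.212, 0.1797]
tool_rot: [2.668, -0.125, 1.061]
wrist_force: [-6.5, 1.2, 3.1]
grip_width: 0.0156
finger_force: 55.0
```

```bash
python3 -c "
from h import *
rel()"
```

```text
t 11.72 off mm [-0.06 -0.21  0.19] ph 74.62 tilt [0.02 0.01 0.02] F ring [-2.5 -0.6  9.9] tq ring [-0.03  1.07  0.27] q6 -0.466
```

Torque is 0.27 N m, which is the ring's own friction, so it is turning with the spanner. Continuing.

Request:
arm_command --series '[[12,[0,0,0],[2.26,-0.63,-4.42]],[12,[0,0,0],[2.26,-0.63,-4.42]],[12,[0,0,0],[2.26,-0.63,-4.42]],[12,[0,0,0],[2.26,-0.63,-4.42]],[12,[0,0,0],[2.26,-0.63,-4.42]],[12,[0,0,0],[2.26,-0.63,-4.42]],[12,[0,0,0],[2.26,-0.63,-4.42]],[12,[0,0,0],[2.26,-0.63,-4.42]],[12,[0,0,0],[0,0,0]]]'

```text
t: 12.85
tcp_pos: [0.4677, -0.2118, 0.1795]
tool_rot: [2.848, -0.397, 0.393]
wrist_force: [-6.5, 2.1, 4.4]
grip_width: 0.0154
finger_force: 55.0
```

```bash
python3 -c "
from h import *
rel()"
```

```text
t 12.85 off mm [-0.27 -0.1   0.17] ph 34.67 tilt [0.02 0.02 0.01] F ring [-2.1  0.2 11.2] tq ring [ 0.1   1.18 -0.06] q6 0.231
```

Request:
arm_command --series '[[12,[0,0,0],[1.36,-0.38,-2.65]],[12,[0,0,0],[1.36,-0.38,-2.65]],[12,[0,0,0],[1.36,-0.38,-2.65]],[12,[0,0,0],[1.36,-0.38,-2.65]]]'

```text
t: 13.35
tcp_pos: [0.4677, -0.2118, 0.1795]
tool_rot: [2.94, -0.449, 0.17]
wrist_force: [-7.8, 0.9, 4.6]
grip_width: 0.0157
finger_force: 55.0
```

```bash
python3 -c "
from h import *
rel()"
```

```text
t 13.35 off mm [-0.27 -0.09  0.17] ph 22.65 tilt [0.03 0.02 0.02] F ring [-2.8 -1.3 11.8] tq ring [0.02 1.14 0.27] q6 0.44
```

Request:
arm_command --series '[[12,[0,0,0],[1.36,-0.38,-2.65]],[12,[0,0,0],[1.36,-0.38,-2.65]],[12,[0,0,0],[1.36,-0.38,-2.65]]]'

```text
t: 13.72
tcp_pos: [0.4679, -0.212, 0.1798]
tool_rot: [3.014, -0.474, 0.001]
wrist_force: [-6.1, 2.0, 3.1]
grip_width: 0.0162
finger_force: 61.1
```

```bash
python3 -c "
from h import *
rel()"
```

```text
t 13.72 off mm [ 0.15 -0.21  0.23] ph 13.87 tilt [ 0.05  0.05 -0.02] F ring [-2.3  0.2  9.8] tq ring [0.27 0.78 1.73] q6 0.595
```

Request:
arm_command --series '[[12,[0,0,0],[0.5,-0.1,-0.9]],[12,[0,0,0],[0,0,0]],[12,[0,0,0],[0,0,0]]]'

```text
t: 14.1
tcp_pos: [0.4681, -0.212, 0.1798]
tool_rot: [3.024, -0.476, -0.019]
wrist_force: [-4.9, 3.5, 6.0]
grip_width: 0.0164
finger_force: 60.1
```

```bash
python3 -c "
from h import *
rel()"
```

```text
t 14.1 off mm [ 0.35 -0.13  0.21] ph 12.84 tilt [0.05 0.04 0.02] F ring [-0.2  2.  12. ] tq ring [0.42 0.61 1.53] q6 0.612
```

Solid at the stop with 1.5 N m. Relieving the twist.

Request:
arm_command --series '[[12,[0,0,0],[-0.68,0.19,1.32]],[12,[0,0,0],[-0.45,0.13,0.88]],[12,[0,0,0],[0,0,0]]]'

```text
t: 14.48
tcp_pos: [0.4682, -0.212, 0.1799]
tool_rot: [3.003, -0.471, 0.028]
wrist_force: [-4.5, 2.9, 5.9]
grip_width: 0.0166
finger_force: 56.7
```

```bash
python3 -c "
from h import *
rel()"
```

```text
t 14.47 off mm [ 0.38 -0.1   0.21] ph 15.26 tilt [0.05 0.05 0.03] F ring [ 0.2  1.5 11.7] tq ring [0.39 0.62 1.09] q6 0.57
```

Request:
arm_command --series '[[12,[0,0,0],[-0.9,0.25,1.77]],[12,[0,0,0],[0,0,0]]]'

```text
t: 14.72
tcp_pos: [0.4681, -0.2119, 0.1798]
tool_rot: [2.986, -0.466, 0.066]
wrist_force: [-5.2, 2.9, 5.2]
grip_width: 0.016
finger_force: 55.2
```

```bash
python3 -c "
from h import *
rel()"
```

```text
t 14.72 off mm [ 0.33 -0.03  0.19] ph 17.21 tilt [0.06 0.04 0.05] F ring [-0.8  1.3 11.4] tq ring [0.41 0.59 0.7 ] q6 0.535
```

Request:
arm_command --series '[[12,[0,0,0],[-0.9,0.25,1.77]],[12,[0,0,0],[-0.45,0.13,0.88]],[12,[0,0,0],[0,0,0]]]'

```text
t: 15.1
tcp_pos: [0.4682, -0.2119, 0.1798]
tool_rot: [2.962, -0.458, 0.121]
wrist_force: [-4.6, 3.2, 6.2]
grip_width: 0.0154
finger_force: 54.3
```

```bash
python3 -c "
from h import *
rel()"
```

```text
t 15.1 off mm [0.32 0.05 0.19] ph 20.08 tilt [0.07 0.05 0.07] F ring [ 0.2  1.8 12. ] tq ring [0.51 0.63 0.14] q6 0.484
```

Request:
arm_command --series '[[12,[-0.9,0.25,1.77],[0,0,0]],[12,[-1.8,0.5,3.53],[0,0,0]],[12,[-1.8,0.5,3.53],[0,0,0]],[12,[-2.26,0.63,4.4],[0,0,0]],[12,[-4.5,1.3,8.8],[0,0,0]],[12,[-9,2.5,17.7],[0,0,0]],[12,[-9,2.5,17.7],[0,0,0]],[12,[0,0,0],[0,0,0]]]'

```text
t: 16.1
tcp_pos: [0.4386, -0.2043, 0.2384]
tool_rot: [2.959, -0.459, 0.123]
wrist_force: [-0.4, -0.2, -3.9]
grip_width: 0.0154
finger_force: 54.2
```

```bash
python3 - <<'E'
from h import *
rel()
s=telemetry.get_state();Rc=Ro.from_euler('xyz',s['tool_rot']).as_matrix()
R=Ro.from_euler('xyz',[np.pi,0,np.radians(75.86)]).as_matrix()
print(1000*(np.array([.5611,.2076,.262])-s['tcp_pos']),np.degrees(Ro.from_matrix(R@Rc.T).as_rotvec()))
im=optics.capture('scene');c=cal('scene')
u,v=proj(c,RC)[0].astype(int)-[45,55]
B=cv2.resize(np.ascontiguousarray(im[v:v+75,u:u+100,::-1]),(800,600),interpolation=cv2.INTER_CUBIC);cv2.imwrite('pics/m4.png',B)
im=optics.capture('top')
cv2.imwrite('pics/t4.png',np.ascontiguousarray(im[:,:,::-1]))
E
```

```text
t 16.1 off mm [ 1.05 -0.68 66.24] ph 20.15 tilt [ 0.13  0.16 -0.05] F ring [-0.2 -0.3  0.7] tq ring [0.01 0.62 0.01] q6 0.539
[122.47432044 411.85906028  23.59352613] [-10.26099436  28.21733866  69.75892484]
```

View pics/m4.png

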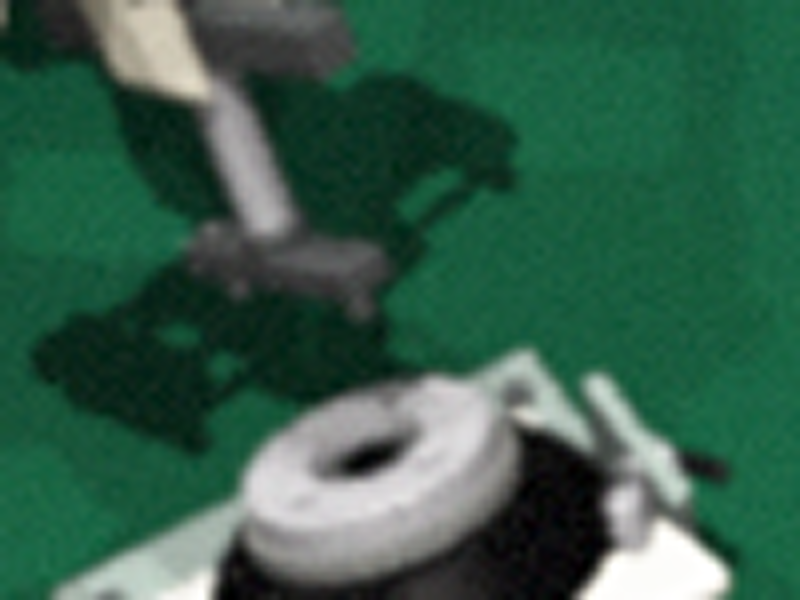

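The spanner is drawn clear, level with the tool, prongs visible below the head at about (240,288) and (362,308). Going back to the stand.

Request:
arm_command --series '[[12,[10.2,34.3,2],[-0.855,2.35,5.81]],[12,[10.2,34.3,2],[-0.855,2.35,5.81]],[12,[10.2,34.3,2],[-0.855,2.35,5.81]],[12,[10.2,34.3,2],[-0.855,2.35,5.81]],[12,[10.2,34.3,2],[-0.855,2.35,5.81]],[12,[10.2,34.3,2],[-0.855,2.35,5.81]],[12,[10.2,34.3,2],[-0.855,2.35,5.81]],[12,[10.2,34.3,2],[-0.855,2.35,5.81]],[12,[10.2,34.3,2],[-0.855,2.35,5.81]],[12,[10.2,34.3,2],[-0.855,2.35,5.81]],[12,[10.2,34.3,2],[-0.855,2.35,5.81]],[12,[10.2,34.3,2],[-0.855,2.35,5.81]]]'

```text
t: 17.7
tcp_pos: [0.5615, 0.2093, 0.2592]
tool_rot: [-3.137, 0.003, 1.327]
wrist_force: [0.1, -0.6, -4.4]
grip_width: 0.0157
finger_force: 54.2
```

Request:
arm_command --series '[[12,[0,0,0],[0,0,0]],[12,[0,0,0],[0,0,0]]]'

```text
t: 17.95
tcp_pos: [0.5608, 0.2078, 0.2592]
tool_rot: [-3.138, 0.003, 1.323]
wrist_force: [-0.0, 0.2, -4.2]
grip_width: 0.016
finger_force: 54.5
```

```bash
cat > d.py <<'E'
from h import *
s=telemetry.get_state();Rc=Ro.from_euler('xyz',s['tool_rot']).as_matrix()
R=Ro.from_euler('xyz',[np.pi,0,np.radians(75.86)]).as_matrix()
print(s['t'],1000*(np.array([.5611,.2076,.0987])-s['tcp_pos']),np.degrees(Ro.from_matrix(R@Rc.T).as_rotvec()),s['wrist_force'],s['torque'])
E
python3 d.py; python3 - <<'E'
from h import *
s=telemetry.get_state();c=cal('top');im=optics.capture('top')
u,v=proj(c,[[.5611,.2076,.12]])[0].astype(int)-[40,30]
A=cv2.resize(np.ascontiguousarray(im[v:v+60,u:u+80,::-1]),(400,300),interpolation=cv2.INTER_CUBIC)
c=cal('scene');im=optics.capture('scene')
u,v=proj(c,[[.5611,.2076,.16]])[0].astype(int)-[40,40]
B=cv2.resize(np.ascontiguousarray(im[v:v+75,u:u+80,::-1]),(400,375),interpolation=cv2.INTER_CUBIC)
cv2.imwrite('pics/m5.png',np.vstack([A,B])[:600])
E
```

```text
17.95 [   0.25579692   -0.1816241  -160.53886467] [ 0.11704174 -0.26174716  0.06438685] [-0.01149439  0.24790313 -4.20417871] [-0.07988863 -0.03618727 -0.01702828]
```

View pics/m5.png

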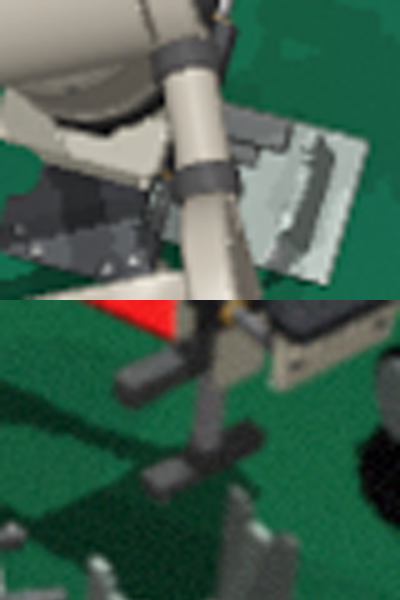

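The spanner hangs vertically above the stand with its head clear of the plates. Lowering.

Request:
arm_command --series '[[12,[0.2,-0.2,-25],[0.1,-0.26,0]],[12,[0,0,-35],[0,0,0]],[12,[0,0,-35],[0,0,0]],[12,[0,0,-30],[0,0,0]],[12,[0,0,-15],[0,0,0]],[12,[0,0,-10],[0,0,0]],[12,[0,0,-6],[0,0,0]],[12,[0,0,0],[0,0,0]],[12,[0,0,0],[0,0,0]]]'

```text
t: 19.18
tcp_pos: [0.5617, 0.2078, 0.1054]
tool_rot: [3.139, -0.001, 1.323]
wrist_force: [1.0, 0.1, -4.1]
grip_width: 0.0152
finger_force: 54.5
```

```bash
python3 d.py
```

```text
19.175 [-0.55799229 -0.1645926  -6.73759229] [-0.03233016  0.17219863  0.05283116] [ 0.96215968  0.12771132 -4.07335726] [-0.05946181 -0.13880967 -0.01862662]
```

Request:
arm_command --series '[[12,[-0.5,0,-3],[0,0,0]],[12,[0,0,-2],[0,0,0]],[12,[0,0,-1.2],[0,0,0]],[12,[0,0,0],[0,0,0]],[12,[0,0,0],[0,0,0]]]'

```text
t: 19.8
tcp_pos: [0.5606, 0.2076, 0.0987]
tool_rot: [3.14, -0.001, 1.323]
wrist_force: [-3.8, -0.5, 0.4]
grip_width: 0.0158
finger_force: 54.5
```

```bash
python3 d.py
```

```text
19.8 [ 0.49956444 -0.03309799 -0.04077265] [-0.01467152  0.08806982  0.05449481] [-3.76701774 -0.50975174  0.35776387] [-0.09882269  0.31877018  0.00991691]
```

The notches now carry the weight. Opening the fingers gently.

Request:
arm_command --series '[[17,[0,0,0],[0,0,0]],[18,[0,0,0],[0,0,0]],[20,[0,0,0],[0,0,0]],[26,[0,0,0],[0,0,0]],[40,[0,0,0],[0,0,0]],[60,[0,0,0],[0,0,0]],[60,[0,0,0],[0,0,0]],[60,[0,0,0],[0,0,0]]]'

```text
t: 20.8
tcp_pos: [0.5607, 0.2076, 0.0985]
tool_rot: [3.14, -0.001, 1.323]
wrist_force: [-1.1, 0.7, 0.1]
grip_width: 0.0588
finger_force: 0.0
```

Request:
arm_command --series '[[60,[0,0,10],[0,0,0]],[60,[0,0,25],[0,0,0]],[60,[0,0,40],[0,0,0]],[60,[0,0,40],[0,0,0]],[60,[-30,0,40],[0,0,0]],[60,[-40,-40,10],[0,0,0]],[60,[-40,-40,0],[0,0,0]],[60,[0,-40,0],[0,0,0]],[60,[0,-40,0],[0,0,0]],[60,[0,-40,0],[0,0,0]],[60,[0,0,0],[0,0,0]],[60,[0,0,0],[0,0,0]]]'

```text
t: 22.3
tcp_pos: [0.4507, 0.008, 0.2639]
tool_rot: [3.139, -0.001, 1.323]
wrist_force: [0.3, 0.3, -0.9]
grip_width: 0.0599
finger_force: 0.0
```

```bash
python3 - <<'E'
from h import *
P=[]
for n,X in(('scene',[.5611,.2076,.08]),('top',[.5611,.2076,.08]),('top',RC),('scene',RC)):
    c=cal(n);im=optics.capture(n);u,v=proj(c,X)[0].astype(int)-[40,30]
    P.append(cv2.resize(np.ascontiguousarray(im[v:v+60,u:u+80,::-1]),(400,300),interpolation=cv2.INTER_CUBIC))
cv2.imwrite('pics/m6.png',np.vstack([np.hstack(P[:2]),np.hstack(P[2:])]))
E
```

```text
(no output)
```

View pics/m6.png

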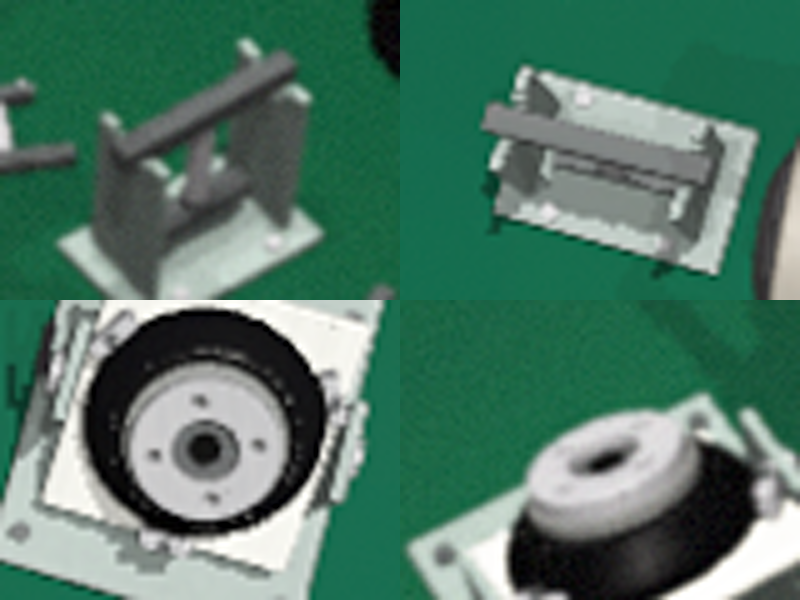

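The spanner hangs in both notches as found. The ring was solid at the stop, and the torque never reversed before I drew the spanner off. Handing in.

```bash
python3 -c "
from h import *
print(workorder.finish_job())"
```

```text
the job is handed in; nothing more can be done
None
```

I tightened the lock ring clockwise until it came up solid on its stop (about 1.5 N m), hung the spanner back upright in both notches of its stand, and handed the job in at about 22 s; no verdict came back.

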